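# Clamp a block with the sprung holdfast

### The arm

A 6-joint arm with a two-finger parallel gripper is mounted at the origin on a cart in front of the work surface, level with it; the furniture and walls round the work are solid. World frame = base frame: x ahead of the robot, y to its left, z up, the work surface at z = 0. Lengths are in mm, angles in rad, forces in N, time in s.
With the tool pointing down it reaches from about 400 to 825 mm from the base axis. Payload 7 kg.
Tool frame: the origin (TCP) lies on the centre line of the jaws, within the pads' length; the fingertips stand 19 mm ahead of it and the grasp point (between the pads) is the TCP; z points along the fingers, y is the direction in which the jaws open and shut (so a half turn about z gives the same grasp; the last joint's range is limited). The gripper opens to 85 mm and grips with 20 to 120 N. Pads are 22 mm wide; open, the fingers measure 114 mm over their backs; the gripper's body (76 mm by 85 mm) begins 54 mm behind the grasp point. The pads swing forward as they close: fully open they stand 13 mm farther back than shut.
Start: joints at [1.612, 0.359, 0.012, 0, -1.224, -0.288], TCP at [164.914, 654.522, 250.302] pointing down, gripper open.
Joint ranges: [-3.07, 3.07], [-1.43, 2.12], [-1.02, 1.25], [-3.03, 1.67], [-3.05, -0], [-3.03, 3.03]. Speed limits (rad/s): [2.39, 2.39, 3.01, 3.14, 3.14, 3.14].

### API

Orientations are given as a rotation vector (axis times angle).
In Python, from station import robot gives the robot as it stands.
- The arm moves only by the tool carry_out, never from a script. Its argument "increments" is one flat list of numbers, 5 for each row, row after row: the opening, from 0 (shut) to 1 (fully open), then the shift along the tool's x, y, z in m, then the turn about the tool's z in degrees. A call has 1 to 8 rows; each row is the pose to reach, as a shift and turn from the pose commanded when the call began, along the tool's axes at that moment; what a row does not reach only later rows make up. A row lasts 1/8 s, in which the tool goes at most 62.5 mm and 10.7 degrees, less where a joint would pass 70% of its speed; a pose out of reach is approached as far as the arm can. A call with a gripper value outside its range is refused whole. The fingers move at their own pace and stop on an object; "squeeze" is the grip in N (left out, the last holds). Time passes only in rows, so rows that repeat a pose let the fingers close. It gives the time, the measured TCP pose, the force and the opening at its end, in the units of the state.
- robot.state(): the state, without advancing time (a new reading comes with each control period).
- robot.read_camera(name): name is "scene" or "top"; returns the picture (400x640x3 uint8, red, green, blue); there is no depth.
- robot.calibration(name): a dict with "fx", "fy", "cx", "cy" (pixels), "T" (4x4, takes a point from camera to world coordinates). Camera axes: x right, y down, z forward; pixel columns grow to the right and rows downward; lengths in mm; the calibration is good to about 2 mm. A picture is of the moment at which its call begins. calibration takes no time and is no camera call.
- robot.finish_job(): hands the job in, once; it reports no verdict.
The state is a dict: "time": time; "joint_positions": joint angles; "joint_vel": joint speeds; "joint_efforts": joint torques, N m; "tcp_pos": TCP position; "tcp_rot": TCP orientation; "contact_force": force on the tool from outside, world axes, zero at the start; "wrist_torque": the same for the moment, N m; "width": opening from 0.0 (shut) to 1.0 (fully open).
Only numpy, scipy, OpenCV 4.12 (cv2) and the standard library are available. Lean on these libraries where they do the work, as an engineer would, in place of code of your own. Each camera call takes 0.05 s, during which the arm holds its last target.

### The job

Slide the wooden block along the plywood panel until its end sits against the dark wooden stop, with the pad of the holdfast over it. Then take the round mallet and knock the holdfast down with brisk blows on its crown until its arm grips the block firmly, and lay the mallet back on the bench. Move the holdfast with the mallet only, not with the gripper, and leave the jar and the tape measure where they are.

Things in the scene. Friction and masses are not known exactly. Their poses are not given: they have to be found in the camera images.
- panel: Plywood panel 190 x 280 x 12 mm, screwed to the bench. Its axes: x level away from the robot, y level to the left (the way the block slides), z up. At its left (+y) end a dark wooden stop strip, 110 mm along x, 22 mm wide, 20 mm high above the panel. A steel collar at its far side carries the holdfast.
- stop (a point): Middle of the foot of the stop's working face, on the panel's top (12 mm above the bench), with the panel's axes; y points into the stop. On these axes the block's centre starts at y -0.17 to -0.145, x within 10 mm of 0; at home it is at x about 0, y = -0.070.
- block: Loose pine block, 60 mm (x) x 140 mm (y) x 40 mm (z), about 0.24 kg, lying on the panel; origin at the centre of its underside; its y axis is along the panel's y to 0.1 rad. Can be pinched across its 60 mm by its -y half; the holdfast's pad must end over its +y half.
- holdfast (a joint): How far the holdfast is driven down into its collar, m: starts at 0 to 0.010, range 0 to 0.050. A stiff sliding fit: about 7 N of push moves it, it stays where it is left. The pad meets the block's top at about 0.026; beyond, the sprung arm bends and presses about 1.3 N per further mm. A firm grip is 0.030 to 0.036 (12 to 20 N of push on the crown).
- crown (a point): Centre of the top of the holdfast, above its upright 19 mm shank: the spot to strike, a rounded dark iron head 35 mm across, 130 mm above the bench with the joint at 0, sinking with it; the highest part of the holdfast. On the panel's axes it lies at x = 85, y = -40 mm from stop.
- pad (a point): Centre of the underside of the holdfast's round pad (36 mm across) at the end of the curved arm that reaches 85 mm from the shank along the panel's -x; 66 mm above the panel's top with the joint at 0 (26 mm clear of the block's top). On the panel's axes at x = 0, y = -40 mm from stop.
- mallet: Loose round mallet, about 0.40 kg, 265 mm long: dark red tapered round head (90 mm long, 58 mm across at the handle, 73 mm at the front) in line with an ash handle 27 mm across. Lies on the bench on the side of its head. Origin on the bench under the rear end of the head, near its balance point; x axis level from handle to head, z up. The level side under the head strikes.
- mallet_head (a point): Centre of the mallet's head on its axis, at (45, 0, 32) mm in the mallet's frame; the side of the head that lies on the bench is 32 mm below it, level with the mallet's origin, from x = 5 to 85 mm. Any side of the round head may strike.
- mallet_grip (a point): A good place to grasp, on the handle's axis at (-55, 0, 24) mm in the mallet's frame; the handle is 27 mm across here, the head begins 55 mm ahead and the handle ends 120 mm behind.
- jar_screws: Bystander: grey jar with orange lid, 67 mm across, 82 mm high; origin at the centre of its underside.
- tape_measure: Bystander: yellow tape measure, 40 x 87 x 68 mm; origin at the centre of its underside.

How it is judged (in metres and radians):
On the way, in this order (a step that is already met when the one before it is completed fails the run):
1. the block has been slid against the stop (within 8 mm, square to 0.12 rad) under the pad (y of block in the frame of stop above -0.078 m and x of block in the frame of stop between -0.02 and 0.02 m and angle between the y axis of block and the y axis of stop, either way round below 0.12 rad), for 0.2 s.
2. a brisk blow of the mallet has driven the holdfast (sinking faster than 40 mm/s while the mallet touches it) (contact force between mallet and holdfast above 2 N and velocity of joint holdfast above 0.04 m/s).
At the end, for the whole second after the job is handed in: The holdfast's arm presses on the block with over 2.5 N (about 2 mm past touching); the block's end is within 10 mm of the stop, within 20 mm of its middle, square to 0.12 rad; the mallet lies still, its head's centre below 60 mm, clear of the holdfast (contact force between holdfast and block above 2.5 N and value of joint holdfast above 0.026 m and y of block in the frame of stop above -0.08 m and x of block in the frame of stop between -0.02 and 0.02 m and angle between the y axis of block and the y axis of stop, either way round below 0.12 rad and height (world z) of mallet_head below 0.06 m and contact force between mallet and holdfast below 0.5 N and linear speed of mallet below 0.03 m/s and linear speed of block below 0.02 m/s).
It fails at once if the robot itself pushes on the holdfast (over 6 N) (contact force between any of the fingers, the arm and holdfast above 6 N).
It fails at once if a bystander (jar, tape measure) is moved more than 30 mm (distance of any of jar_screws, tape_measure from where it was at the start of the episode above 0.03 m).
It also fails if it takes over 61 s, if anything falls off the work surface, if the arm or the gripper's body presses on something with over 40 N, if the wrist force passes 120 N, or if a joint passes its speed limit or range.

## Working session

There is one attempt and no reset: what is moved stays moved. The work goes in short steps, Python scripts to look and compute and a tool call to move; the robot and the scene stay as the last step left them, time stands still between calls to the robot, and variables do not carry over. Pictures are saved under pics/ and viewed, and the job is handed in when it is done.

Besides the shell and the picture viewer there is one more tool, called after "Emit:" as name(argument=value, ...) on one line, values as JSON. carry_out: Moves the arm, as the interface text tells. Its arguments: {"type":"object","properties":{"increments":{"type":"array"},"squeeze":{"type":"number"}},"required":["increments"]}

```bash
mkdir -p pics; ls; python3 - <<'E'
from station import robot
import cv2,numpy as np
np.set_printoptions(precision=4,suppress=True)
for n in("scene","top"):
    im=robot.read_camera(n); cv2.imwrite(f"pics/{n}0.png",im[:,:,::-1])
    c=robot.calibration(n); print(n,c["fx"],c["fy"],c["cx"],c["cy"]);print(np.array(c["T"]))
print(robot.state())
E
```

```text
pics
scene 403.42723560064593 403.42723560064593 315.09202013827337 207.09050793369337
[[   0.7967   -0.2859    0.5325  -72.0496]
 [  -0.6044   -0.3825    0.6989 -833.2122]
 [   0.0039   -0.8786   -0.4775  720.9528]
 [   0.        0.        0.        1.    ]]
top 466.04356518561355 466.04356518561355 319.49811238009437 206.00339836423856
[[  -0.007    -0.9941    0.1086  455.4932]
 [  -0.9999    0.0059   -0.0102   87.1817]
 [   0.0095   -0.1087   -0.994  1449.8453]
 [   0.        0.        0.        1.    ]]
{'time': 0.1, 'joint_positions': array([ 1.6121,  0.3593,  0.0112, -0.0003, -1.2241, -0.2881]), 'joint_vel': array([-0.    , -0.0014,  0.0023,  0.0017,  0.0002,  0.0006]), 'joint_efforts': array([ -0.0014, -58.4764,  29.411 ,   6.9545,  -0.0032,   0.    ]), 'tcp_pos': array([164.822 , 654.1758, 249.474 ]), 'tcp_rot': array([ 3.1163, -0.3867, -0.0001]), 'contact_force': array([-0.2503, -0.003 , -0.3175]), 'wrist_torque': array([ 0.029 , -0.0919,  0.0058]), 'width': 1.002768663564705}
```

View pics/scene0.png

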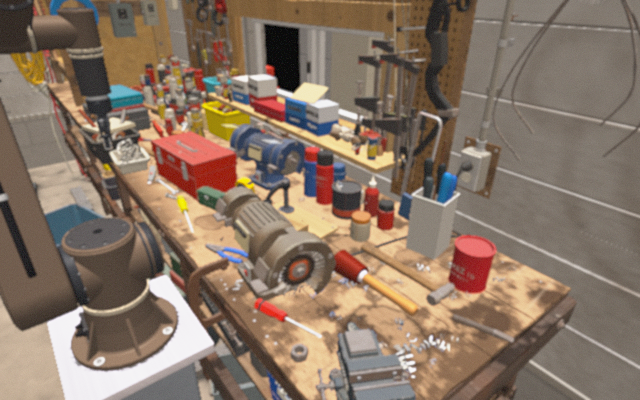

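View pics/top0.png

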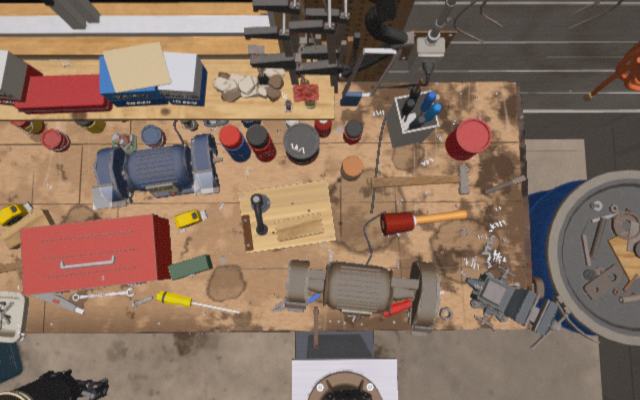

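```bash
python3 - <<'E'
import cv2
a=cv2.imread("pics/top0.png")
cv2.imwrite("pics/t1.png",cv2.resize(a[170:270,220:350],None,fx=6,fy=6,interpolation=cv2.INTER_CUBIC))
cv2.imwrite("pics/t2.png",cv2.resize(a[150:330,330:500],None,fx=3.3,fy=3.3,interpolation=cv2.INTER_CUBIC))
a=cv2.imread("pics/scene0.png")
cv2.imwrite("pics/s1.png",cv2.resize(a[160:320,180:440],None,fx=3,fy=3,interpolation=cv2.INTER_CUBIC))
E
```

```text
(no output)
```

View pics/t1.png

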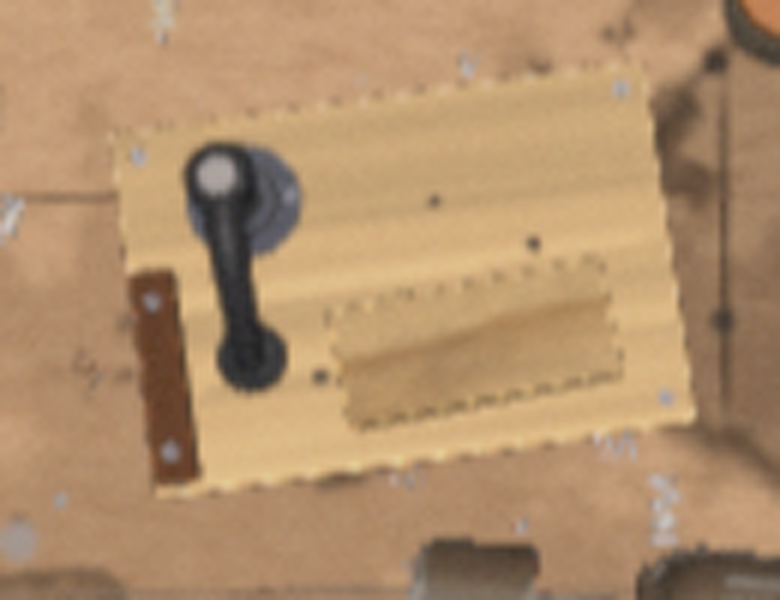

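View pics/t2.png

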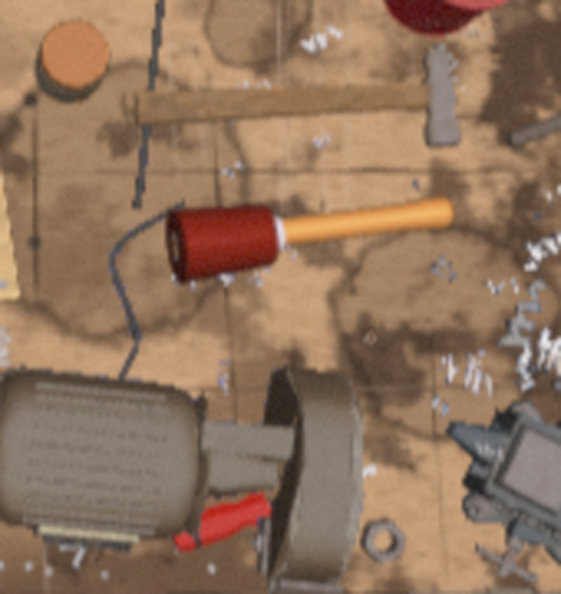

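View pics/s1.png

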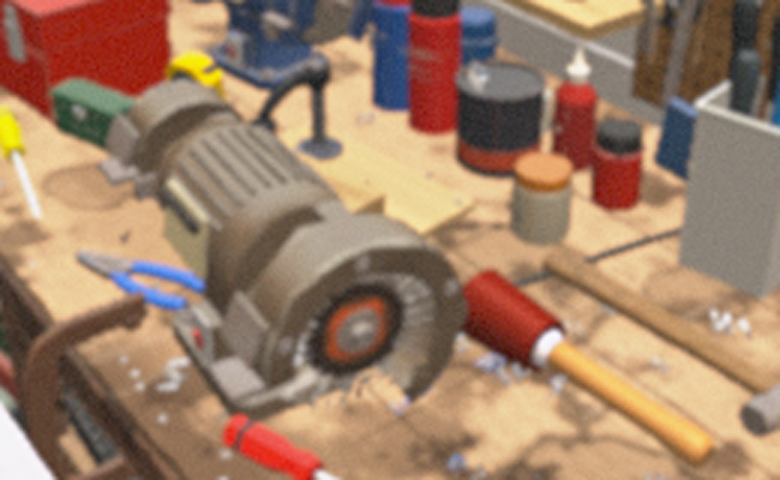

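```bash
cat > h.py <<'E'
import numpy as np,cv2
from station import robot
np.set_printoptions(precision=3,suppress=True)
def ray(n,uv,z):
    c=robot.calibration(n);T=np.array(c["T"]);uv=np.atleast_2d(uv).astype(float)
    d=np.c_[(uv[:,0]-c["cx"])/c["fx"],(uv[:,1]-c["cy"])/c["fy"],np.ones(len(uv))]@T[:3,:3].T
    o=T[:3,3];return o+d*((z-o[2])/d[:,2])[:,None]
def proj(n,p):
    c=robot.calibration(n);T=np.array(c["T"]);q=(np.atleast_2d(p)-T[:3,3])@T[:3,:3]
    return np.c_[c["fx"]*q[:,0]/q[:,2]+c["cx"],c["fy"]*q[:,1]/q[:,2]+c["cy"]]
E
python3 - <<'E'
from h import *
def t1(p): return (np.array(p,float)+.5)/6+[220,170]-.5
P=ray("top",t1([(115,135),(640,65),(695,418),(160,495)]),12)
print("panel",P); C=P.mean(0);print("centre",C)
v=(P[0]+P[3]-P[1]-P[2])[:2];print("yaw y-axis",np.degrees(np.arctan2(v[1],v[0]))-90,np.linalg.norm(v)/2)
v=(P[0]+P[1]-P[2]-P[3])[:2];print("yaw x",np.degrees(np.arctan2(v[1],v[0])),np.linalg.norm(v)/2)
S=ray("top",t1([(132,273),(174,270),(199,478),(158,484)]),32);print("stop top",S)
B=ray("top",t1([(330,315),(603,260),(622,375),(355,428)]),52);print("block",B,B.mean(0))
v=(B[0]+B[3]-B[1]-B[2])[:2];print(np.degrees(np.arctan2(v[1],v[0]))-90,np.linalg.norm(v)/2, np.linalg.norm((B[0]+B[1]-B[2]-B[3])[:2])/2)
print("crown",ray("top",t1([(217,175)]),128),"pad~",ray("top",t1([(251,357)]),90))
im=cv2.imread("pics/top0.png")
hsv=cv2.cvtColor(im,cv2.COLOR_BGR2HSV)
H,Sx,V=cv2.split(hsv)
m=(((H<6)|(H>172))&(Sx>150)).astype('uint8');m[:, :375]=0;m[:, 420:]=0;m[:200]=0;m[245:]=0
c=max(cv2.findContours(m,0,2)[0],key=cv2.contourArea);r=cv2.minAreaRect(c);print(r)
print("head box",ray("top",cv2.boxPoints(r),32))
ha=((H>9)&(H<20)&(Sx>175)&(V>150)).astype('uint8');ha[:, :412]=0;ha[:, 475:]=0;ha[:200]=0;ha[235:]=0
c=max(cv2.findContours(ha,0,2)[0],key=cv2.contourArea);r2=cv2.minAreaRect(c);print(r2)
print("handle box",ray("top",cv2.boxPoints(r2),24),ray("top",[r2[0]],24),ray("top",[r[0]],32))
E
```

```text
panel [[657.595 323.11   12.   ]
 [692.828  50.736  12.   ]
 [509.252  24.06   12.   ]
 [471.79  297.959  12.   ]]
centre [582.866 173.966  12.   ]
yaw y-axis 7.580129232741413 275.5439547530721
yaw x 7.986903596903388 186.4999477882833
stop top [[583.95  310.367  32.   ]
 [585.35  289.067  32.   ]
 [479.96  275.474  32.   ]
 [477.089 296.089  32.   ]]
block [[560.426 208.03   52.   ]
 [587.244  71.178  52.   ]
 [529.453  62.091  52.   ]
 [503.904 195.384  52.   ]] [545.257 134.171  52.   ]
10.97042688537367 137.58699952828556 58.18043714660293
crown [[621.809 255.403 128.   ]] pad~ [[537.356 243.034  90.   ]]
((397.2308349609375, 222.34616088867188), (20.341697692871094, 31.132715225219727), 82.87498474121094)
head box [[ 584.11  -113.888   32.   ]
 [ 595.407 -208.892   32.   ]
 [ 533.524 -214.84    32.   ]
 [ 522.375 -120.269   32.   ]]Traceback (most recent call last):
  File "<stdin>", line 18, in <module>
ValueError: max() iterable argument is empty
```

```bash
python3 - <<'E'
from h import *
im=cv2.imread("pics/top0.png")
H,Sx,V=cv2.split(cv2.cvtColor(im,cv2.COLOR_BGR2HSV))
print(H[214:218,440],Sx[214:218,440],V[214:218,440])
ha=((H>=9)&(H<22)&(Sx>160)&(V>180)).astype('uint8');ha[:, :412]=0;ha[:, 475:]=0;ha[:206]=0;ha[228:]=0
c=max(cv2.findContours(ha,0,2)[0],key=cv2.contourArea);r2=cv2.minAreaRect(c);print(r2)
b=ray("top",cv2.boxPoints(r2),24)
print("handle box",b)
hc=ray("top",[r2[0]],24)[0];he=ray("top",[(397.23,222.35)],32)[0];d=he-hc;print(hc,he,"ang",np.degrees(np.arctan2(d[1],d[0])))
# grinder extents at z=100
print("grinder top edge z=100,150", ray("top",[(310,262),(345,262),(400,262),(425,262),(345,315)],100),ray("top",[(345,262)],150))
# crown from scene and top
print(proj("scene",[[622,255,130],[621.8,255.4,120],[621.8,255.4,125]]))
E
python3 - <<'E'
import cv2
a=cv2.imread("pics/scene0.png")
cv2.imwrite("pics/s2.png",cv2.resize(a[170:240,250:350],None,fx=7,fy=7,interpolation=cv2.INTER_CUBIC))
E
```

```text
[15 16 17 17] [160 154 143 144] [211 228 236 237]
((422.0, 222.0), (0.0, 0.0), 0.0)
handle box [[ 559.948 -242.123   24.   ]
 [ 559.948 -242.123   24.   ]
 [ 559.948 -242.123   24.   ]
 [ 559.948 -242.123   24.   ]]
[ 559.948 -242.123   24.   ] [ 558.766 -164.44    32.   ] ang 90.87168678387586
grinder top edge z=100,150 [[ 441.152  101.731  100.   ]
 [ 440.439    1.037  100.   ]
 [ 439.317 -157.488  100.   ]
 [ 438.805 -229.662  100.   ]
 [ 290.859    2.971  100.   ]] [[440.997   4.227 150.   ]]
[[284.523 179.853]
 [284.504 182.422]
 [284.458 181.128]]
```

View pics/s2.png

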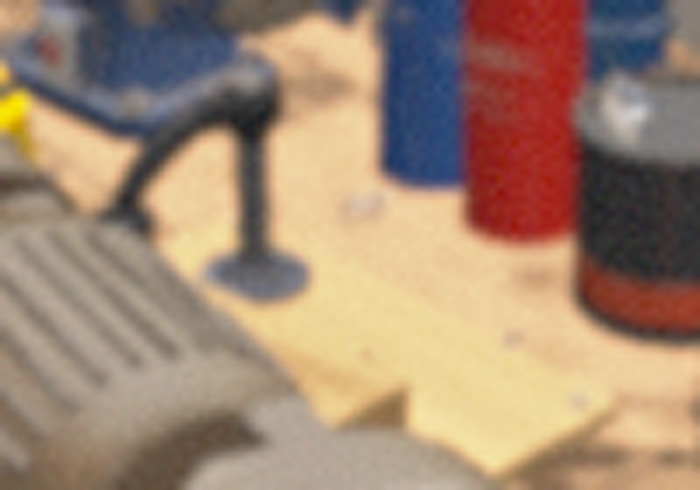

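```bash
python3 - <<'E'
from h import *
def t2(p): return (np.array(p,float)+.5)/3.3+[330,150]-.5
print("handle",ray("top",t2([(300,231),(370,222),(440,212.5),(453,211)]),24))
print("head rear top/mid",ray("top",t2([(277,236)]),32),"rear z60",ray("top",t2([(277,236)]),55),"front rim z66",ray("top",t2([(187,245)]),66),"front mid z32",ray("top",t2([(170,245)]),32))
p=np.array([545.3,134.2]);s=np.array([532.5,283.]);a=np.radians(7.7)
ex=np.array([np.cos(a),np.sin(a)]);ey=np.array([-ex[1],ex[0]])
print("block rel",(p-s)@ex,(p-s)@ey)
g=p+ -48*np.array([-np.sin(np.radians(11)),np.cos(np.radians(11))]);print("grip",g)
S=robot.state();d=np.append(g,120)-S["tcp_pos"];b=np.radians(-14.15)
print("tool shift",d@[np.cos(b),np.sin(b),0],d@[np.sin(b),-np.cos(b),0],-d[2])
E
```

```text
handle [[ 567.21  -237.912   24.   ]
 [ 575.219 -303.591   24.   ]
 [ 583.713 -369.431   24.   ]
 [ 585.045 -381.664   24.   ]]
head rear top/mid [[ 562.074 -214.605   32.   ]] rear z60 [[ 560.345 -209.709   55.   ]] front rim z66 [[ 551.885 -125.734   66.   ]] front mid z32 [[ 554.353 -115.223   32.   ]]
block rel -7.252559433891999 -149.1733232909218
grip [554.459  87.082]
tool shift 516.4474020794308 454.6366478641802 129.47395237367616
```

Emit:
carry_out(increments=[1, 0.516, 0.455, 0, 68, 1, 0.516, 0.455, 0, 68, 1, 0.516, 0.455, 0, 68, 1, 0.516, 0.455, 0, 68, 1, 0.516, 0.455, 0, 68, 1, 0.516, 0.455, 0, 68, 1, 0.516, 0.455, 0, 68, 1, 0.516, 0.455, 0, 68], squeeze=30)

```text
time: 1.1
tcp_pos: [448.4, 240.4, 250.4]
tcp_rot: [-2.368, 2.064, 0.0]
contact_force: [1.4, 0.5, -0.4]
width: 1.001
```

```bash
cat >> h.py <<'E'
from scipy.spatial.transform import Rotation as Ro
def to(x,y,z,yang):
    "shift in tool axes (m) and turn (deg) to TCP at x,y,z with tool y axis at yang deg (mod 180)"
    S=robot.state();R=Ro.from_rotvec(S["tcp_rot"]).as_matrix()
    d=R.T@(np.array([x,y,z])-S["tcp_pos"])/1000
    cur=np.degrees(np.arctan2(R[1,1],R[0,1]));t=-((yang-cur+90)%180-90)
    print("t",S["time"],"tcp",S["tcp_pos"],"yang",round(cur,2),"shift",np.round(d,4),"turn",round(t,2),"w",round(S["width"],3),"F",S["contact_force"],"q",S["joint_positions"])
E
python3 -c "
from h import *
to(554.5,87,250,7.7)"
```

```text
t 1.1 tcp [448.429 240.404 250.355] yang -172.17 shift [ 0.166 -0.084  0.   ] turn 0.13 w 1.001 F [ 1.365  0.485 -0.391] q [ 0.879  0.083 -0.348 -0.    -1.14  -0.742]
```

Emit:
carry_out(increments=[1, 0.166, -0.084, 0, 0, 1, 0.166, -0.084, 0, 0, 1, 0.166, -0.084, 0, 0, 1, 0.166, -0.084, 0.06, 0, 1, 0.166, -0.084, 0.12, 0, 1, 0.166, -0.084, 0.14, 0, 1, 0.166, -0.084, 0.14, 0])

```text
time: 1.98
tcp_pos: [552.5, 88.5, 108.4]
tcp_rot: [2.365, -2.062, -0.003]
contact_force: [-0.0, -0.2, 0.0]
width: 0.998
```

```bash
python3 -c "
from h import *
to(554.5,87,36,7.7)
for n in('top','scene'):cv2.imwrite('pics/'+n+'1.png',robot.read_camera(n)[:,:,::-1])
a=cv2.imread('pics/top1.png');cv2.imwrite('pics/t3.png',cv2.resize(a[160:290,220:360],None,fx=4,fy=4))"
```

```text
t 1.975 tcp [552.5    88.544 108.359] yang -172.16 shift [ 0.002 -0.002  0.072] turn 0.14 w 0.998 F [-0.044 -0.196  0.036] q [ 0.509  0.308 -0.423 -0.    -0.844 -0.372]
```

View pics/t3.png

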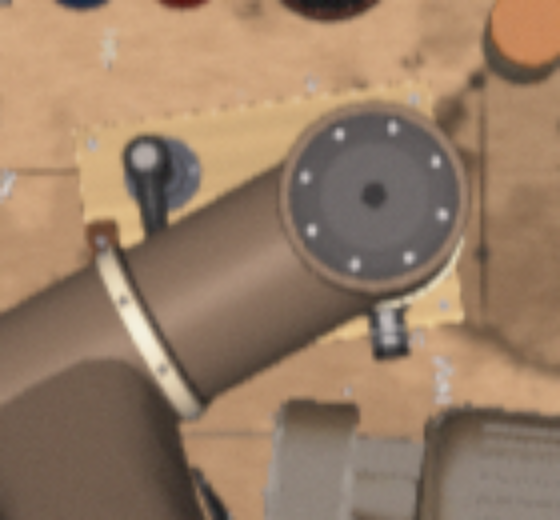

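View pics/scene1.png

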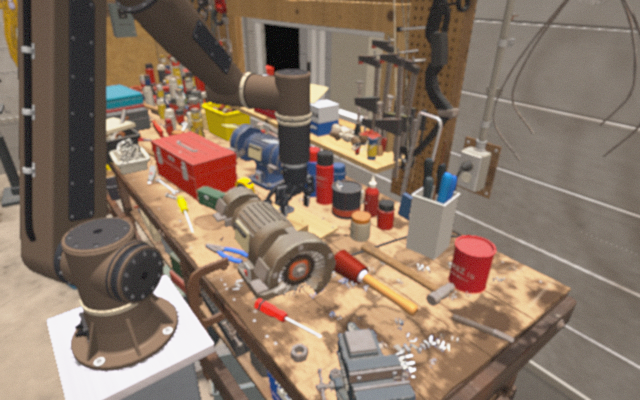

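Emit:
carry_out(increments=[1, 0.002, -0.002, 0.03, 0, 1, 0.002, -0.002, 0.06, 0, 1, 0.002, -0.002, 0.07, 0, 1, 0.002, -0.002, 0.07, 0])

```text
time: 2.58
tcp_pos: [556.4, 87.8, 41.0]
tcp_rot: [-2.369, 2.063, -0.001]
contact_force: [-0.6, -1.0, 1.4]
width: 1.002
```

Emit:
carry_out(increments=[0.6, 0, 0, 0, 0, 0.6, 0, 0, 0, 0, 0.6, 0, 0, 0, 0, 0.6, 0, 0, 0, 0, 0.6, 0, 0, 0, 0, 0.6, 0, 0, 0, 0], squeeze=30)

```text
time: 3.32
tcp_pos: [557.0, 88.0, 42.0]
tcp_rot: [-2.367, 2.062, -0.002]
contact_force: [-0.6, 0.2, 6.1]
width: 0.702
```

```bash
python3 -c "
from h import *
a=np.radians(7.7);s=np.array([532.5,283.]);ex=np.array([np.cos(a),np.sin(a)]);ey=np.array([-ex[1],ex[0]])
g=s+ex*0-ey*(70+48);print(g)
to(g[0],g[1],38,7.7)"
```

```text
[548.31  166.064]
t 3.325 tcp [557.004  88.041  41.979] yang -172.1 shift [-0.079 -0.002  0.004] turn 0.2 w 0.702 F [-0.591  0.165  6.084] q [ 0.504  0.399 -0.481  0.001 -0.689 -0.367]
```

Emit:
carry_out(increments=[0.6, -0.015, -0.001, -0.002, 0, 0.6, -0.03, -0.001, -0.002, 0, 0.6, -0.045, -0.001, -0.002, 0, 0.6, -0.06, -0.001, -0.002, 0, 0.6, -0.07, -0.001, -0.002, 0, 0.6, -0.075, -0.001, -0.002, 0, 0.6, -0.078, -0.001, -0.002, 0, 0.6, -0.078, -0.001, -0.002, 0])

```text
time: 4.32
tcp_pos: [546.2, 164.7, 42.2]
tcp_rot: [2.368, -2.064, -0.0]
contact_force: [-0.7, 0.0, -1.1]
width: 0.698
```

```bash
python3 -c "
from h import *
to(548.3,166,38,7.7)
for n in('top',):cv2.imwrite('pics/'+n+'2.png',robot.read_camera(n)[:,:,::-1])
a=cv2.imread('pics/top2.png');cv2.imwrite('pics/t4.png',cv2.resize(a[160:290,220:360],None,fx=4,fy=4))"
```

```text
t 4.325 tcp [546.19  164.704  42.228] yang -172.16 shift [-0.001 -0.002  0.004] turn 0.14 w 0.698 F [-0.666  0.039 -1.131] q [ 0.636  0.408 -0.463  0.    -0.701 -0.499]
```

View pics/t4.png

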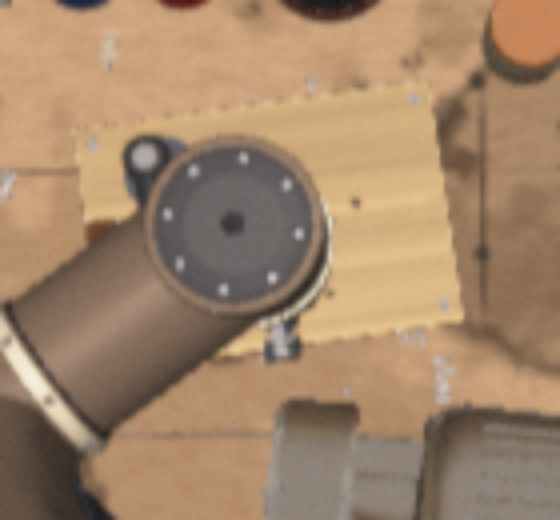

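Emit:
carry_out(increments=[0.6, -0.002, -0.001, 0, 0, 0.6, -0.004, -0.001, 0, 0, 0.6, -0.006, -0.001, 0, 0, 0.6, -0.006, -0.001, 0, 0])

```text
time: 4.88
tcp_pos: [543.5, 165.9, 41.8]
tcp_rot: [2.36, -2.058, -0.001]
contact_force: [-3.0, -19.2, 7.8]
width: 0.701
```

Emit:
carry_out(increments=[0.6, 0.004, 0, 0, 0, 1, 0.004, 0, 0, 0, 1, 0.004, 0, 0, 0, 1, 0.004, 0, 0, 0, 1, 0.004, 0, -0.04, 0, 1, 0.01, 0, -0.1, 0, 1, 0.07, 0, -0.16, 0, 1, 0.13, 0, -0.16, 0])

```text
time: 5.88
tcp_pos: [564.0, 57.4, 203.1]
tcp_rot: [-2.368, 2.056, -0.005]
contact_force: [0.5, -0.3, -0.8]
width: 1.002
```

```bash
python3 -c "
from h import *
to(569,-263.5,150,7.2)
for n in('top',):cv2.imwrite('pics/'+n+'3.png',robot.read_camera(n)[:,:,::-1])
a=cv2.imread('pics/top3.png');cv2.imwrite('pics/t5.png',cv2.resize(a[170:270,220:350],None,fx=6,fy=6,interpolation=cv2.INTER_CUBIC))"
```

```text
t 5.875 tcp [564.005  57.364 203.104] yang -171.95 shift [0.319 0.04  0.052] turn 0.85 w 1.002 F [ 0.453 -0.319 -0.806] q [ 0.447  0.215 -0.303  0.001 -1.047 -0.307]
```

View pics/t5.png

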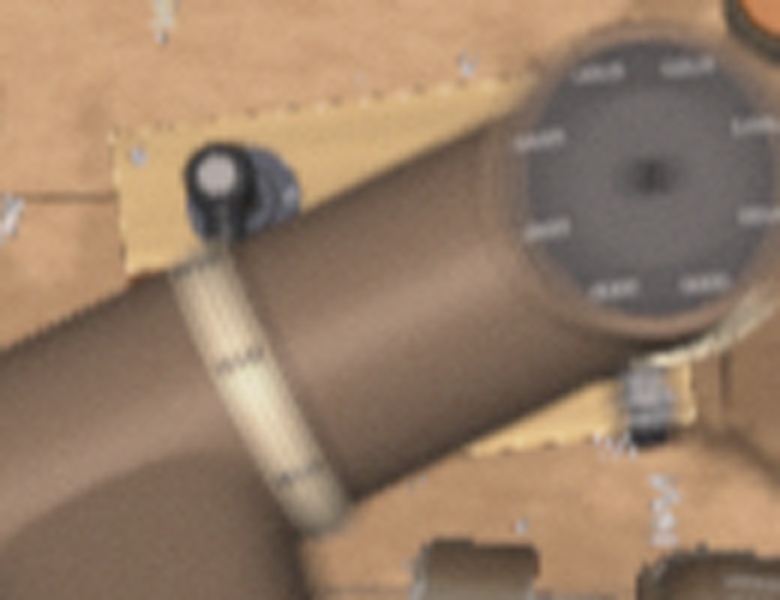

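Emit:
carry_out(increments=[1, 0.305, 0.04, 0.04, 1, 1, 0.305, 0.04, 0.04, 1, 1, 0.305, 0.04, 0.04, 1, 1, 0.305, 0.04, 0.04, 1, 1, 0.305, 0.04, 0.04, 1, 1, 0.305, 0.04, 0.04, 1, 1, 0.305, 0.04, 0.04, 1, 1, 0.305, 0.04, 0.04, 1])

```text
time: 6.92
tcp_pos: [564.7, -249.7, 159.6]
tcp_rot: [-2.352, 2.083, -0.001]
contact_force: [-0.1, 0.1, 0.3]
width: 1.003
```

```bash
python3 -c "
from h import *
to(569,-263.5,26,7.2)
for n in('top','scene'):cv2.imwrite('pics/'+n+'4.png',robot.read_camera(n)[:,:,::-1])
a=cv2.imread('pics/top4.png');cv2.imwrite('pics/t6.png',cv2.resize(a[170:270,220:350],None,fx=6,fy=6,interpolation=cv2.INTER_CUBIC))
a=cv2.imread('pics/top4.png');cv2.imwrite('pics/t7.png',cv2.resize(a[150:330,330:500],None,fx=3.3,fy=3.3,interpolation=cv2.INTER_CUBIC))"
```

```text
t 6.925 tcp [ 564.662 -249.695  159.55 ] yang -173.05 shift [ 0.014 -0.003  0.134] turn -0.25 w 1.003 F [-0.14   0.096  0.334] q [-0.1    0.336 -0.241 -0.    -0.993  0.222]
```

View pics/t6.png

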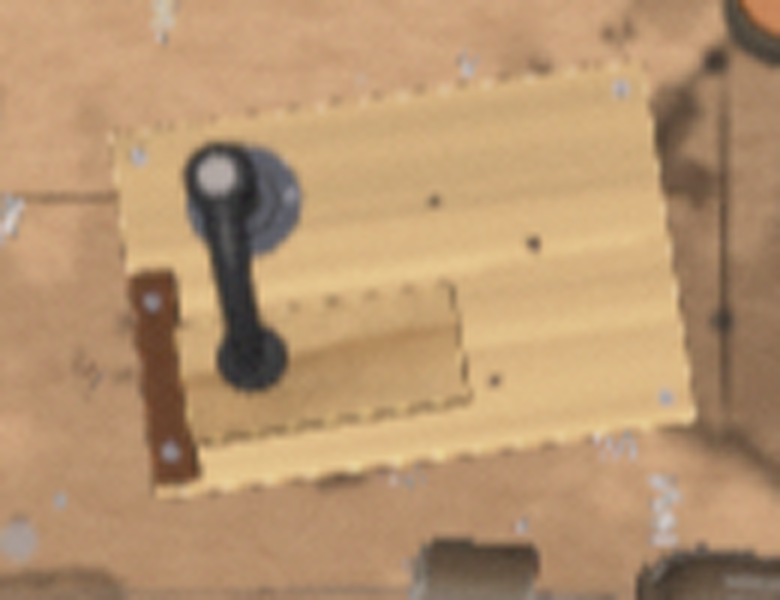

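View pics/t7.png

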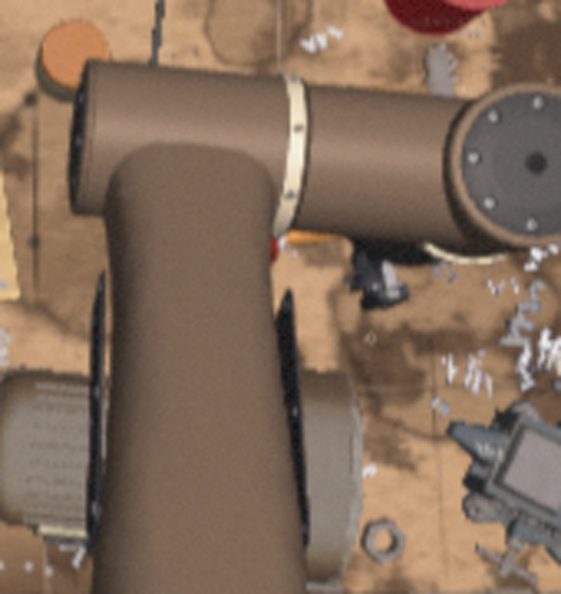

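View pics/scene4.png

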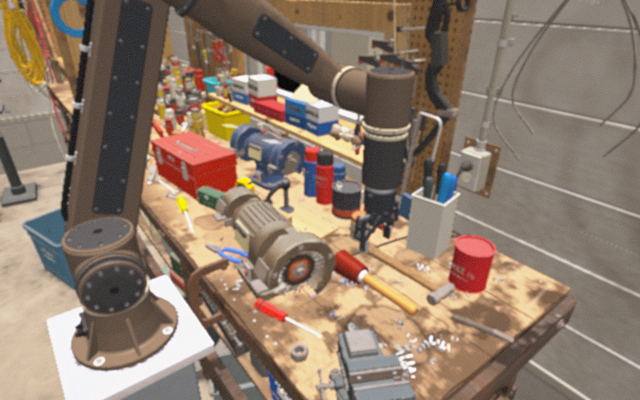

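Emit:
carry_out(increments=[1, 0.013, -0.003, 0, 0, 1, 0.014, -0.003, 0.05, 0, 1, 0.014, -0.003, 0.1, 0, 1, 0.014, -0.003, 0.125, 0, 1, 0.014, -0.003, 0.131, 0, 1, 0.014, -0.003, 0.131, 0, 1, 0.014, -0.003, 0.131, 0])

```text
time: 7.9
tcp_pos: [570.1, -264.6, 29.8]
tcp_rot: [-2.35, 2.083, -0.004]
contact_force: [0.9, 0.2, 0.8]
width: 1.002
```

```bash
python3 -c "
from h import *
to(569,-263.5,25,7.2)"
```

```text
t 7.9 tcp [ 570.095 -264.615   29.827] yang -173.12 shift [-0.001  0.001  0.005] turn -0.32 w 1.002 F [0.949 0.187 0.826] q [-0.124  0.496 -0.339  0.    -0.733  0.244]
```

Emit:
carry_out(increments=[1, 0, 0.001, 0.004, 0, 0.5, 0, 0.001, 0.004, 0, 0.2, 0, 0.001, 0.004, 0, 0.2, 0, 0.001, 0.004, 0, 0.1, 0, 0.001, 0.004, 0, 0.1, 0, 0.001, 0.004, 0, 0.1, 0, 0.001, 0.004, 0, 0.1, 0, 0.001, 0.004, 0], squeeze=110)

```text
time: 8.9
tcp_pos: [568.6, -264.6, 24.8]
tcp_rot: [-2.35, 2.084, -0.002]
contact_force: [1.0, 0.6, 6.0]
width: 0.28
```

```bash
python3 -c "
from h import *
to(569,-263.5,25,7.2)"
```

```text
t 8.9 tcp [ 568.591 -264.623   24.8  ] yang -173.12 shift [-0.001 -0.001 -0.   ] turn -0.32 w 0.28 F [0.951 0.643 5.96 ] q [-0.125  0.502 -0.345  0.    -0.723  0.244]
```

Emit:
carry_out(increments=[0.1, 0, 0, -0.02, 0, 0.1, 0, 0, -0.05, 0, 0.1, 0, 0, -0.1, 0, 0.1, 0, 0, -0.15, 0, 0.1, 0, 0, -0.2, 0, 0.1, 0, 0, -0.2, 0, 0.1, 0, 0, -0.2, 0])

```text
time: 9.78
tcp_pos: [566.7, -264.0, 222.5]
tcp_rot: [2.349, -2.085, -0.005]
contact_force: [0.6, 0.4, -5.9]
width: 0.288
```

```bash
python3 -c "
from h import *
a=np.radians(97);u=np.array([np.cos(a),np.sin(a)])
g=np.array([622,255.3])-100*u;print(g)
to(g[0],g[1],225,7)
for n in('top','scene'):cv2.imwrite('pics/'+n+'5.png',robot.read_camera(n)[:,:,::-1])
a=cv2.imread('pics/scene5.png');cv2.imwrite('pics/s5.png',cv2.resize(a[120:320,260:480],None,fx=3,fy=3,interpolation=cv2.INTER_CUBIC))"
```

```text
[634.187 156.045]
t 9.775 tcp [ 566.728 -263.981  222.502] yang -173.18 shift [-0.409 -0.117 -0.002] turn -0.18 w 0.288 F [ 0.592  0.443 -5.877] q [-0.125  0.298 -0.141 -0.001 -1.135  0.244]
```

View pics/s5.png

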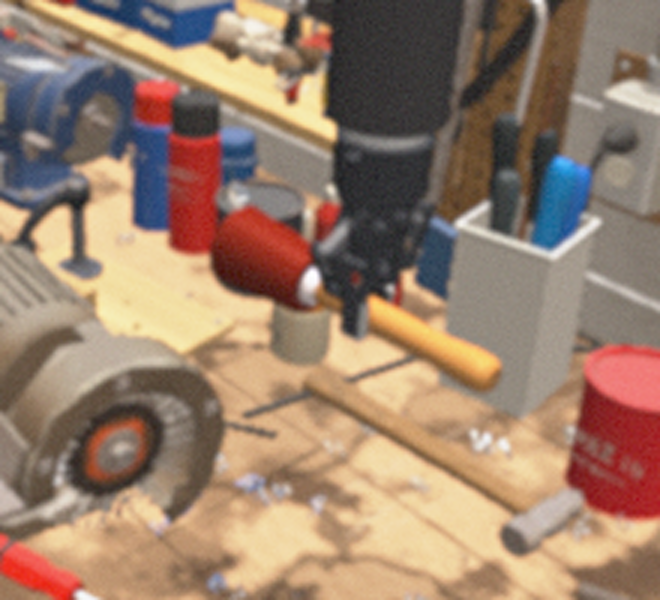

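View pics/top5.png

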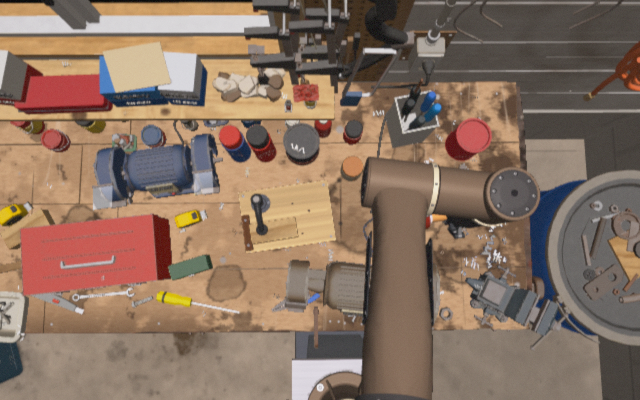

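Emit:
carry_out(increments=[0.1, -0.05, -0.015, 0, 0, 0.1, -0.1, -0.03, 0, 0, 0.1, -0.15, -0.045, 0, 0, 0.1, -0.2, -0.06, 0, 0, 0.1, -0.25, -0.075, 0, 0, 0.1, -0.3, -0.09, 0, 0, 0.1, -0.35, -0.105, 0, 0, 0.1, -0.38, -0.117, 0, 0])

```text
time: 10.88
tcp_pos: [638.0, 129.0, 221.9]
tcp_rot: [2.349, -2.081, -0.003]
contact_force: [0.8, 0.2, -4.2]
width: 0.28
```

Emit:
carry_out(increments=[0.1, -0.02, 0, 0, 0, 0.1, -0.027, 0, 0, 0, 0.1, -0.027, 0, 0, 0, 0.1, -0.027, 0, 0, 0])

```text
time: 11.38
tcp_pos: [635.4, 152.5, 224.3]
tcp_rot: [2.349, -2.085, -0.0]
contact_force: [0.4, -0.6, -5.1]
width: 0.288
```

```bash
python3 -c "
from h import *
to(634.2,156,170,7)
for n in('top','scene'):cv2.imwrite('pics/'+n+'6.png',robot.read_camera(n)[:,:,::-1])
a=cv2.imread('pics/scene6.png');cv2.imwrite('pics/s6.png',cv2.resize(a[110:250,200:380],None,fx=4,fy=4,interpolation=cv2.INTER_CUBIC))
a=cv2.imread('pics/top6.png');cv2.imwrite('pics/t8.png',cv2.resize(a[150:270,220:350],None,fx=5,fy=5,interpolation=cv2.INTER_CUBIC))"
```

```text
t 11.375 tcp [635.352 152.523 224.293] yang -173.19 shift [-0.004  0.001  0.054] turn -0.19 w 0.288 F [ 0.37  -0.563 -5.139] q [ 0.534  0.34  -0.076  0.    -1.155 -0.415]
```

View pics/s6.png

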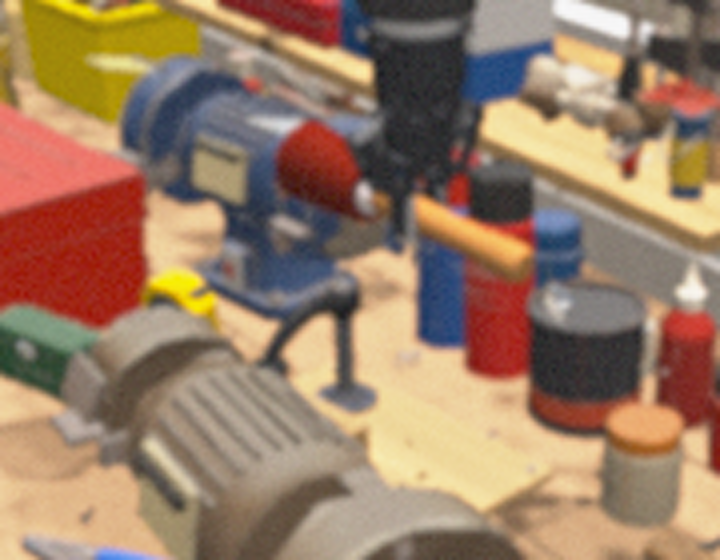

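View pics/t8.png

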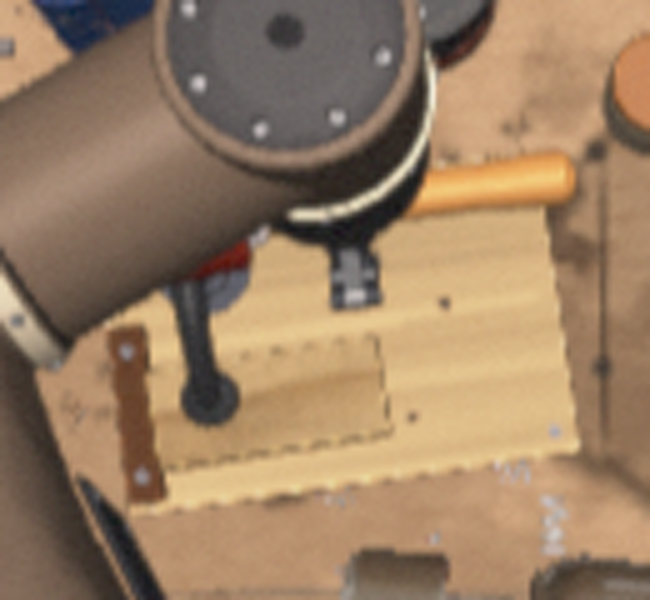

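```bash
python3 -c "
from h import *
S=robot.state();p=S['tcp_pos'];a=np.radians(96.8);u=np.array([np.cos(a),np.sin(a),0])
for s,dz in((100,8),(55,6),(145,8),(-120,0)): print(s,proj('scene',p+s*u+[0,0,dz]))
im=cv2.imread('pics/scene6.png');H,Sx,V=cv2.split(cv2.cvtColor(im,cv2.COLOR_BGR2HSV))
m=(((H<6)|(H>172))&(Sx>150)).astype('uint8');m[:,:265]=0;m[:,292:]=0;m[:135]=0;m[170:]=0
c=max(cv2.findContours(m,0,2)[0],key=cv2.contourArea);print(cv2.minAreaRect(c),cv2.boundingRect(c))
print('crown',proj('scene',[622,255.3,130]))
"
```

```text
100 [[284.468 152.401]]
55 [[293.282 156.513]]
145 [[276.027 149.002]]
-120 [[331.318 173.716]]
((280.7899475097656, 151.2041473388672), (22.384618759155273, 17.46154022216797), 22.61986541748047) (270, 141, 20, 23)
crown [[284.475 179.824]]
```

Emit:
carry_out(increments=[0.1, -0.003, 0.001, 0.03, 0, 0.1, -0.003, 0.001, 0.048, 0, 0.1, -0.003, 0.001, 0.048, 0, 0.1, -0.003, 0.001, 0.048, 0], squeeze=120)

```text
time: 11.98
tcp_pos: [634.8, 156.3, 177.1]
tcp_rot: [-2.35, 2.084, -0.001]
contact_force: [-0.2, -0.3, -3.4]
width: 0.282
```

```bash
python3 -c "
from h import *
to(634.2,156,143,7)"
```

```text
t 11.975 tcp [634.826 156.334 177.103] yang -173.14 shift [0.    0.001 0.034] turn -0.14 w 0.282 F [-0.232 -0.325 -3.43 ] q [ 0.54   0.375 -0.137  0.001 -1.058 -0.42 ]
```

Emit:
carry_out(increments=[0.1, 0, 0, 0.036, 0, 0.1, 0, 0, 0.036, 0, 0.1, 0, 0, 0, 0, 0.1, 0, 0, 0, 0, 0.1, 0, 0, 0, 0])

```text
time: 12.6
tcp_pos: [634.0, 156.4, 177.0]
tcp_rot: [-2.35, 2.084, 0.0]
contact_force: [0.6, 0.3, -4.7]
width: 0.281
```

```bash
python3 -c "
from h import *
to(634.2,156,143,7)
for n in('scene','top'):cv2.imwrite('pics/'+n+'7.png',robot.read_camera(n)[:,:,::-1])
a=cv2.imread('pics/scene7.png');cv2.imwrite('pics/s7.png',cv2.resize(a[120:240,230:350],None,fx=5,fy=5,interpolation=cv2.INTER_CUBIC))
a=cv2.imread('pics/top7.png');cv2.imwrite('pics/t9.png',cv2.resize(a[150:270,220:350],None,fx=5,fy=5,interpolation=cv2.INTER_CUBIC))"
```

```text
t 12.6 tcp [633.975 156.434 176.955] yang -173.14 shift [ 0.001 -0.     0.034] turn -0.14 w 0.281 F [ 0.616  0.312 -4.72 ] q [ 0.54   0.374 -0.138 -0.    -1.058 -0.42 ]
```

View pics/s7.png

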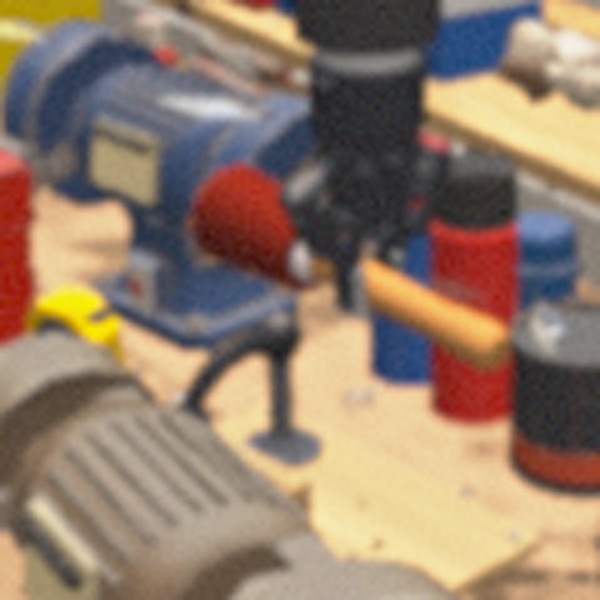

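```bash
cat >> h.py <<'E'
def sink(n,a="pics/scene0.png"):
    A=cv2.cvtColor(cv2.imread(a),cv2.COLOR_BGR2GRAY);B=cv2.cvtColor(cv2.imread(n),cv2.COLOR_BGR2GRAY)
    k=4;A=cv2.resize(A,None,fx=k,fy=k,interpolation=cv2.INTER_CUBIC);B=cv2.resize(B,None,fx=k,fy=k,interpolation=cv2.INTER_CUBIC)
    t=A[175*k:192*k,276*k:294*k];r=cv2.matchTemplate(B[172*k:206*k,272*k:298*k],t,cv2.TM_CCOEFF_NORMED)
    _,v,_,l=cv2.minMaxLoc(r);dy=l[1]/k+172-175;dx=l[0]/k+272-276
    p0=proj("scene",[622,255.3,128])[0,1];p1=proj("scene",[622,255.3,98])[0,1]
    print("match",round(v,3),"dx",dx,"dy",dy,"sink mm",dy/(p1-p0)*30)
E
python3 -c "
from h import *
sink('pics/scene7.png');sink('pics/scene4.png')"
```

```text
match 0.893 dx 0.0 dy 2.5 sink mm 9.719742957218118
match 0.998 dx 0.0 dy 0.0 sink mm 0.0
```

View pics/t9.png

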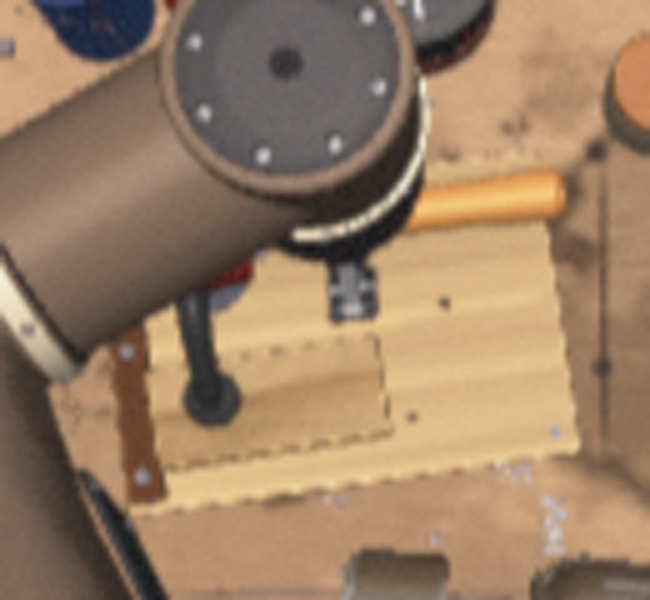

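Emit:
carry_out(increments=[0.1, 0, 0, 0.012, 0, 0.1, 0, 0, 0.047, 0, 0.1, 0, 0, 0.047, 0, 0.1, 0, 0, 0, 0, 0.1, 0, 0, 0, 0, 0.1, 0, 0, 0, 0])

```text
time: 13.45
tcp_pos: [633.6, 156.4, 176.2]
tcp_rot: [2.35, -2.084, -0.001]
contact_force: [0.1, 0.4, -4.8]
width: 0.28
```

```bash
python3 -c "
from h import *
to(634.2,156,143,7)
for n in('scene',):cv2.imwrite('pics/'+n+'8.png',robot.read_camera(n)[:,:,::-1])
sink('pics/scene8.png');sink('pics/scene8.png','pics/scene0.png')
a=cv2.imread('pics/scene8.png');cv2.imwrite('pics/s8.png',cv2.resize(a[120:240,230:350],None,fx=5,fy=5,interpolation=cv2.INTER_CUBIC))"
```

```text
t 13.45 tcp [633.616 156.36  176.212] yang -173.15 shift [ 0.    -0.001  0.033] turn -0.15 w 0.28 F [ 0.134  0.399 -4.823] q [ 0.54   0.375 -0.139 -0.001 -1.057 -0.42 ]
match 0.857 dx 0.25 dy 6.0 sink mm 23.32738309732348
match 0.857 dx 0.25 dy 6.0 sink mm 23.32738309732348
```

View pics/s8.png

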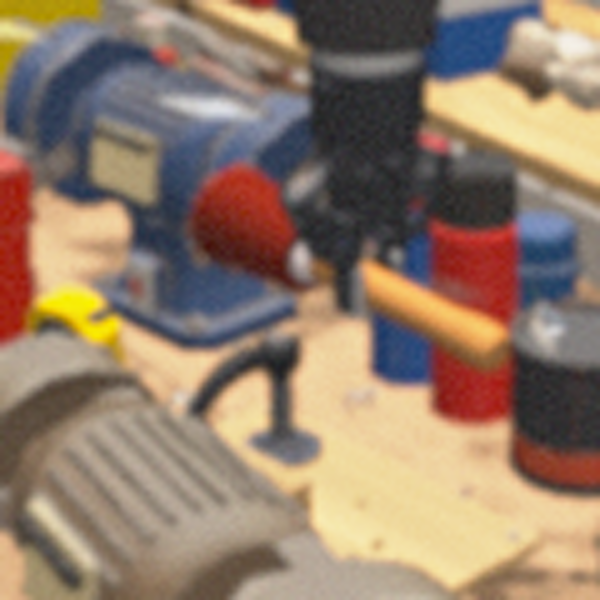

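Emit:
carry_out(increments=[0.1, 0, 0, 0.02, 0, 0.1, 0, 0, 0.056, 0, 0.1, 0, 0, 0.056, 0, 0.1, 0, 0, 0, 0, 0.1, 0, 0, 0, 0, 0.1, 0, 0, 0, 0])

```text
time: 14.25
tcp_pos: [633.7, 156.4, 176.6]
tcp_rot: [-2.35, 2.085, 0.001]
contact_force: [-0.2, 0.1, -5.6]
width: 0.279
```

```bash
python3 -c "
from h import *
to(634.2,156,143,7)
for n in('scene','top'):cv2.imwrite('pics/'+n+'9.png',robot.read_camera(n)[:,:,::-1])
sink('pics/scene9.png')
a=cv2.imread('pics/scene9.png');cv2.imwrite('pics/s9.png',cv2.resize(a[120:240,230:350],None,fx=5,fy=5,interpolation=cv2.INTER_CUBIC))
a=cv2.imread('pics/top9.png');cv2.imwrite('pics/t10.png',cv2.resize(a[150:270,220:350],None,fx=5,fy=5,interpolation=cv2.INTER_CUBIC))"
```

```text
t 14.25 tcp [633.655 156.4   176.639] yang -173.15 shift [ 0.001 -0.001  0.034] turn -0.15 w 0.279 F [-0.192  0.078 -5.606] q [ 0.54   0.375 -0.139 -0.001 -1.058 -0.42 ]
match 0.86 dx 0.25 dy 6.5 sink mm 25.271331688767102
```

View pics/s9.png

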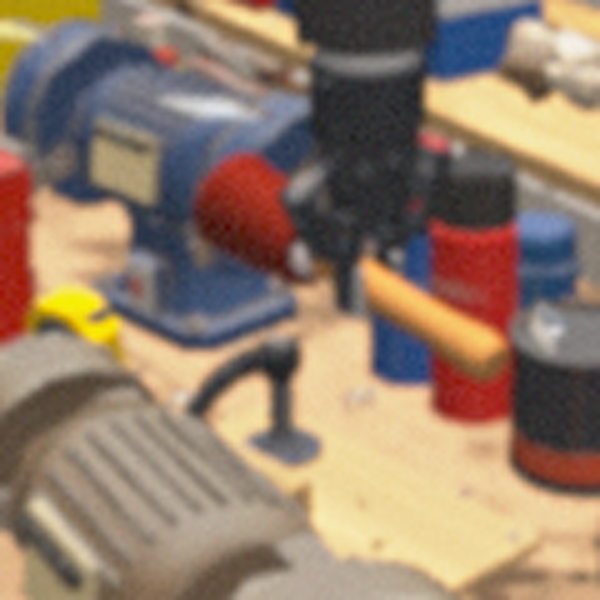

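View pics/t10.png

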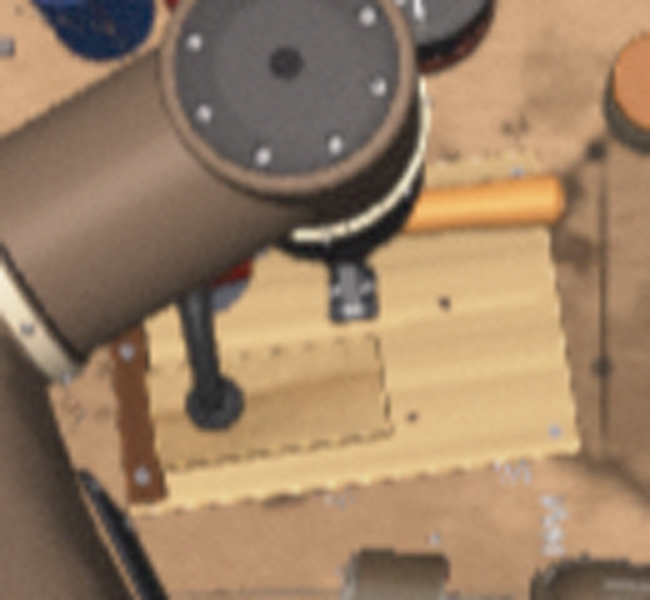

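Emit:
carry_out(increments=[0.1, -0.015, 0, 0, 0, 0.1, -0.03, 0, 0, 0, 0.1, -0.03, 0, 0, 0, 0.1, -0.03, 0, 0.024, 0, 0.1, -0.03, 0, 0.06, 0, 0.1, -0.03, 0, 0.06, 0])

```text
time: 15.1
tcp_pos: [630.9, 186.7, 115.2]
tcp_rot: [2.351, -2.084, 0.0]
contact_force: [-0.0, 1.3, 0.0]
width: 0.281
```

```bash
python3 -c "
from h import *
to(634.2,156,176.6,7)"
```

```text
t 15.1 tcp [630.902 186.685 115.233] yang -173.11 shift [ 0.031  0.    -0.061] turn -0.11 w 0.281 F [-0.02   1.274  0.   ] q [ 0.584  0.438 -0.194  0.    -0.939 -0.464]
```

Emit:
carry_out(increments=[0.1, 0, 0, -0.06, 0, 0.1, 0, 0, -0.06, 0, 0.1, 0, 0, -0.06, 0])

```text
time: 15.48
tcp_pos: [630.1, 186.3, 176.6]
tcp_rot: [-2.35, 2.084, 0.001]
contact_force: [-0.3, -0.6, -5.0]
width: 0.28
```

```bash
python3 -c "
from h import *
to(634.2,156,143,7)
for n in('scene','top'):cv2.imwrite('pics/'+n+'10.png',robot.read_camera(n)[:,:,::-1])
sink('pics/scene10.png');sink('pics/scene9.png')
a=cv2.imread('pics/scene10.png');cv2.imwrite('pics/s10.png',cv2.resize(a[120:240,230:350],None,fx=5,fy=5,interpolation=cv2.INTER_CUBIC))"
```

```text
t 15.475 tcp [630.071 186.301 176.589] yang -173.14 shift [ 0.031 -0.001  0.034] turn -0.14 w 0.28 F [-0.35  -0.606 -5.04 ] q [ 0.583  0.381 -0.129 -0.001 -1.061 -0.463]
match 0.849 dx 0.25 dy 7.5 sink mm 29.159228871654353
match 0.86 dx 0.25 dy 6.5 sink mm 25.271331688767102
```

View pics/s10.png

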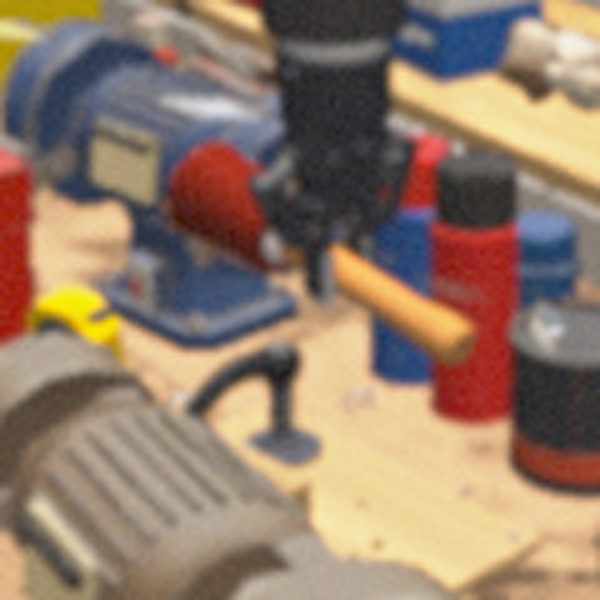

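Emit:
carry_out(increments=[0.1, 0, 0, 0.024, 0, 0.1, 0, 0, 0.066, 0, 0.1, 0, 0, 0.066, 0, 0.1, 0, 0, 0, 0, 0.1, 0, 0, 0, 0, 0.1, 0, 0, -0.04, 0])

```text
time: 16.32
tcp_pos: [628.7, 185.6, 214.4]
tcp_rot: [2.346, -2.082, -0.004]
contact_force: [-0.2, 0.1, -4.4]
width: 0.281
```

```bash
python3 -c "
from h import *
to(634.2,156,143,7)
for n in('scene','top'):cv2.imwrite('pics/'+n+'11.png',robot.read_camera(n)[:,:,::-1])
for k in(8,9,10,11):sink(f'pics/scene{k}.png','pics/scene9.png') if 0 else sink(f'pics/scene{k}.png')
a=cv2.imread('pics/scene11.png');cv2.imwrite('pics/s11.png',cv2.resize(a[100:240,230:370],None,fx=5,fy=5,interpolation=cv2.INTER_CUBIC))"
```

```text
t 16.325 tcp [628.658 185.643 214.42 ] yang -173.17 shift [ 0.03  -0.002  0.071] turn -0.17 w 0.281 F [-0.193  0.121 -4.375] q [ 0.583  0.353 -0.079 -0.002 -1.144 -0.463]
match 0.857 dx 0.25 dy 6.0 sink mm 23.32738309732348
match 0.86 dx 0.25 dy 6.5 sink mm 25.271331688767102
match 0.849 dx 0.25 dy 7.5 sink mm 29.159228871654353
match 0.843 dx 0.25 dy 7.75 sink mm 30.13120316737616
```

View pics/s11.png

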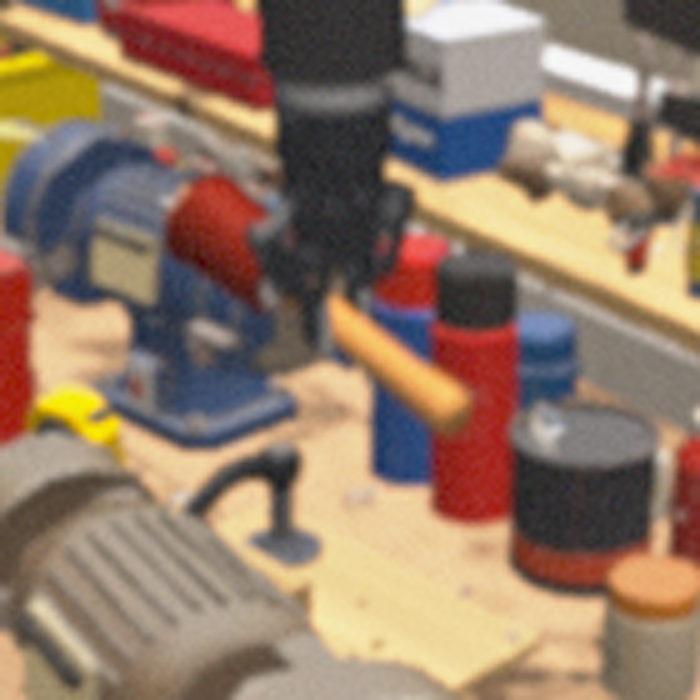

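Emit:
carry_out(increments=[0.1, 0, 0, 0.052, 0, 0.1, 0, 0, 0.113, 0, 0.1, 0, 0, 0.113, 0, 0.1, 0, 0, 0.06, 0, 0.1, 0, 0, 0, 0, 0.1, 0, 0, 0, 0])

```text
time: 17.18
tcp_pos: [634.0, 187.6, 225.2]
tcp_rot: [-2.342, 2.075, -0.009]
contact_force: [0.6, 0.3, -3.8]
width: 0.28
```

```bash
python3 -c "
from h import *
to(634.2,156,143,7)
for n in('scene','top'):cv2.imwrite('pics/'+n+'12.png',robot.read_camera(n)[:,:,::-1])
for k in(10,11,12):sink(f'pics/scene{k}.png')
print(proj('scene',[[622,255.3,12],[622,255.3,16]]))
a=cv2.imread('pics/scene12.png');cv2.imwrite('pics/s12.png',cv2.resize(a[100:240,230:370],None,fx=5,fy=5,interpolation=cv2.INTER_CUBIC))
A=[cv2.resize(cv2.imread(f'pics/scene{k}.png')[172:216,262:312],None,fx=5,fy=10,interpolation=cv2.INTER_CUBIC) for k in(0,10,12)]
cv2.imwrite('pics/cmp.png',np.hstack(A))"
```

```text
t 17.175 tcp [634.015 187.635 225.23 ] yang -173.08 shift [0.032 0.005 0.082] turn -0.08 w 0.28 F [ 0.557  0.293 -3.834] q [ 0.583  0.344 -0.069  0.002 -1.145 -0.463]
match 0.849 dx 0.25 dy 7.5 sink mm 29.159228871654353
match 0.843 dx 0.25 dy 7.75 sink mm 30.13120316737616
match 0.842 dx 0.25 dy 7.75 sink mm 30.13120316737616
[[285.524 209.347]
 [285.49  208.383]]
```

View pics/s12.png

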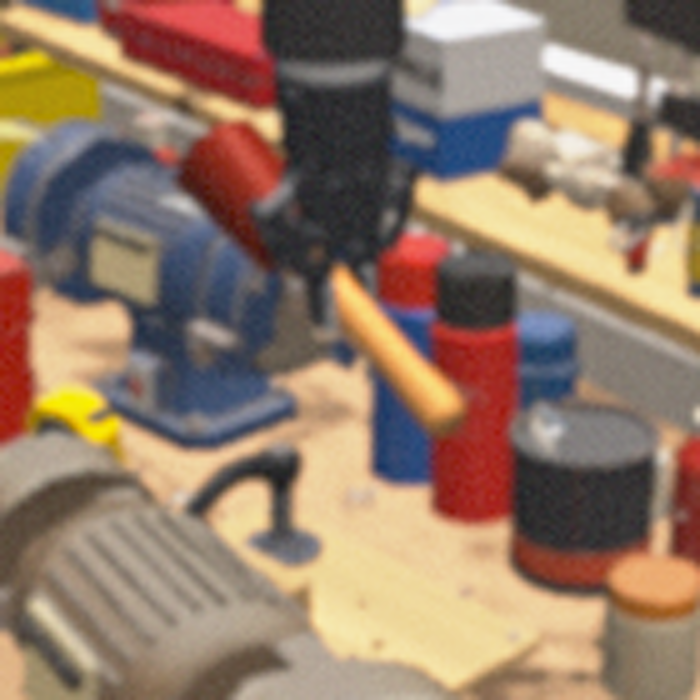

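View pics/cmp.png

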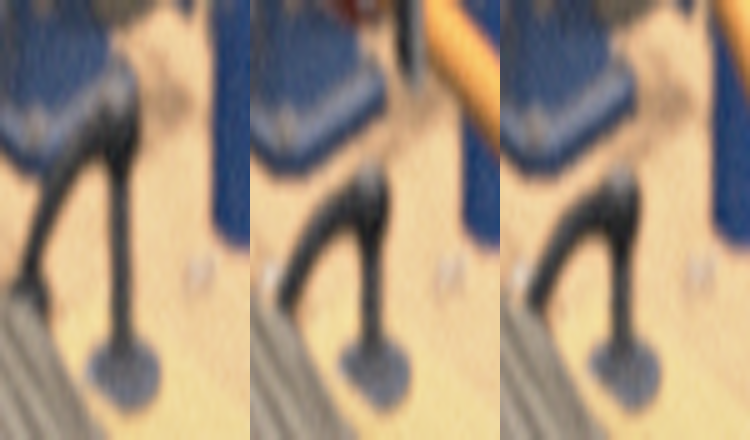

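```bash
python3 -c "
from h import *
for k in(0,7,8,9,10,11,12):
    g=cv2.cvtColor(cv2.imread(f'pics/scene{k}.png'),cv2.COLOR_BGR2GRAY).astype(float)
    e=[]
    for r in range(177,204):
        row=cv2.resize(g[r:r+1,284:300],(160,1),interpolation=cv2.INTER_LINEAR)[0]
        i=np.argmax(row>110); e.append(round(284+i/10-.45,1))
    print(k,dict(zip(range(177,204),e)))
"
```

```text
0 {177: np.float64(283.6), 178: np.float64(283.6), 179: np.float64(283.6), 180: np.float64(283.6), 181: np.float64(283.6), 182: np.float64(283.6), 183: np.float64(289.7), 184: np.float64(289.8), 185: np.float64(289.8), 186: np.float64(289.6), 187: np.float64(288.8), 188: np.float64(288.0), 189: np.float64(287.6), 190: np.float64(287.2), 191: np.float64(287.2), 192: np.float64(287.0), 193: np.float64(287.0), 194: np.float64(287.2), 195: np.float64(287.0), 196: np.float64(287.0), 197: np.float64(283.6), 198: np.float64(283.6), 199: np.float64(283.6), 200: np.float64(283.6), 201: np.float64(283.6), 202: np.float64(283.6), 203: np.float64(283.6)}
7 {177: np.float64(292.2), 178: np.float64(283.6), 179: np.float64(283.6), 180: np.float64(283.6), 181: np.float64(283.6), 182: np.float64(283.6), 183: np.float64(283.6), 184: np.float64(283.6), 185: np.float64(285.0), 186: np.float64(289.7), 187: np.float64(289.7), 188: np.float64(289.2), 189: np.float64(288.8), 190: np.float64(288.2), 191: np.float64(287.7), 192: np.float64(287.2), 193: np.float64(287.0), 194: np.float64(287.0), 195: np.float6
[... 2759 characters left out ...]
 202: np.float64(283.6), 203: np.float64(283.6)}
12 {177: np.float64(283.6), 178: np.float64(283.6), 179: np.float64(283.6), 180: np.float64(283.6), 181: np.float64(283.6), 182: np.float64(288.8), 183: np.float64(288.2), 184: np.float64(285.4), 185: np.float64(283.6), 186: np.float64(283.6), 187: np.float64(283.6), 188: np.float64(283.6), 189: np.float64(283.6), 190: np.float64(283.6), 191: np.float64(289.4), 192: np.float64(289.4), 193: np.float64(289.4), 194: np.float64(289.2), 195: np.float64(288.8), 196: np.float64(288.2), 197: np.float64(287.8), 198: np.float64(287.6), 199: np.float64(283.6), 200: np.float64(283.6), 201: np.float64(283.6), 202: np.float64(283.6), 203: np.float64(283.6)}
```

```bash
python3 -c "
from h import *
to(569,-264,215,7)"
```

```text
t 17.275 tcp [630.812 186.576 218.703] yang -173.14 shift [0.44  0.115 0.003] turn -0.14 w 0.279 F [-0.143  0.574 -4.947] q [ 0.583  0.349 -0.076 -0.    -1.142 -0.463]
```

Emit:
carry_out(increments=[0.1, 0.05, 0.013, 0, 0, 0.1, 0.1, 0.026, 0, 0, 0.1, 0.16, 0.04, 0, 0, 0.1, 0.22, 0.056, 0, 0, 0.1, 0.28, 0.072, 0, 0, 0.1, 0.34, 0.088, 0, 0, 0.1, 0.39, 0.1, 0, 0, 0.1, 0.42, 0.11, 0, 0])

```text
time: 18.27
tcp_pos: [570.1, -246.2, 215.0]
tcp_rot: [2.347, -2.086, -0.003]
contact_force: [0.7, 0.4, -4.2]
width: 0.281
```

Emit:
carry_out(increments=[0.1, 0.01, 0.003, 0, 0, 0.1, 0.02, 0.005, 0, 0, 0.1, 0.02, 0.005, 0.04, 0, 0.1, 0.02, 0.005, 0.08, 0, 0.1, 0.02, 0.005, 0.11, 0, 0.1, 0.02, 0.005, 0.125, 0, 0.1, 0.02, 0.005, 0.125, 0])

```text
time: 19.15
tcp_pos: [568.8, -263.9, 90.5]
tcp_rot: [2.35, -2.083, -0.002]
contact_force: [0.1, 0.4, -3.1]
width: 0.284
```

```bash
python3 -c "
from h import *
to(569,-264,25,7)
for n in('scene','top'):cv2.imwrite('pics/'+n+'13.png',robot.read_camera(n)[:,:,::-1])
a=cv2.imread('pics/scene13.png');cv2.imwrite('pics/s13.png',cv2.resize(a[160:340,280:480],None,fx=3.3,fy=3.3,interpolation=cv2.INTER_CUBIC))"
```

```text
t 19.15 tcp [ 568.794 -263.853   90.489] yang -173.09 shift [ 0.    -0.     0.066] turn -0.09 w 0.284 F [ 0.142  0.355 -3.131] q [-0.123  0.422 -0.289  0.    -0.861  0.244]
```

View pics/s13.png

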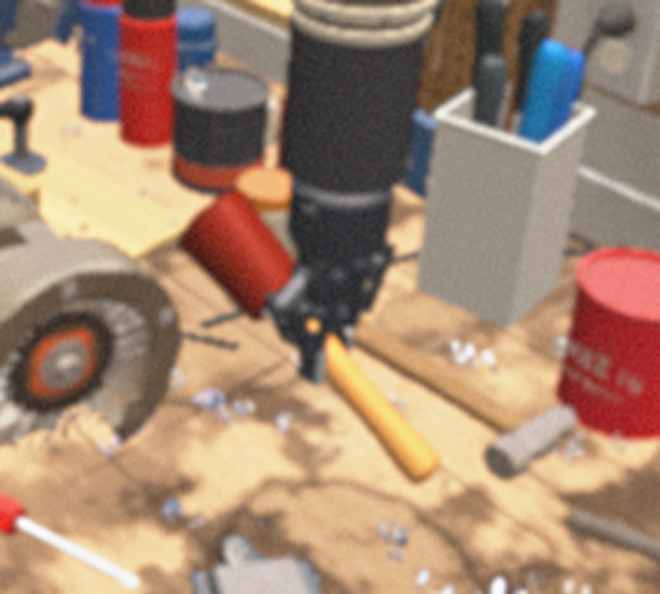

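Emit:
carry_out(increments=[0.1, 0, 0, 0.01, 0, 0.1, 0, 0, 0.02, 0, 0.1, 0, 0, 0.028, 0, 0.1, 0, 0, 0.036, 0, 0.1, 0, 0, 0.044, 0, 0.1, 0, 0, 0.05, 0, 0.1, 0, 0, 0.055, 0, 0.1, 0, 0, 0.059, 0], squeeze=30)

```text
time: 20.25
tcp_pos: [568.9, -264.4, 31.8]
tcp_rot: [2.35, -2.085, -0.0]
contact_force: [-0.8, 3.8, 3.2]
width: 0.279
```

```bash
python3 -c "
from h import *
to(569,-264,25,7)
for n in('scene',):cv2.imwrite('pics/'+n+'14.png',robot.read_camera(n)[:,:,::-1])
a=cv2.imread('pics/scene14.png');cv2.imwrite('pics/s14.png',cv2.resize(a[160:340,280:480],None,fx=3.3,fy=3.3,interpolation=cv2.INTER_CUBIC))"
```

```text
t 20.25 tcp [ 568.883 -264.398   31.848] yang -173.14 shift [-0.    -0.     0.007] turn -0.14 w 0.279 F [-0.809  3.801  3.159] q [-0.124  0.493 -0.338  0.    -0.74   0.244]
```

View pics/s14.png

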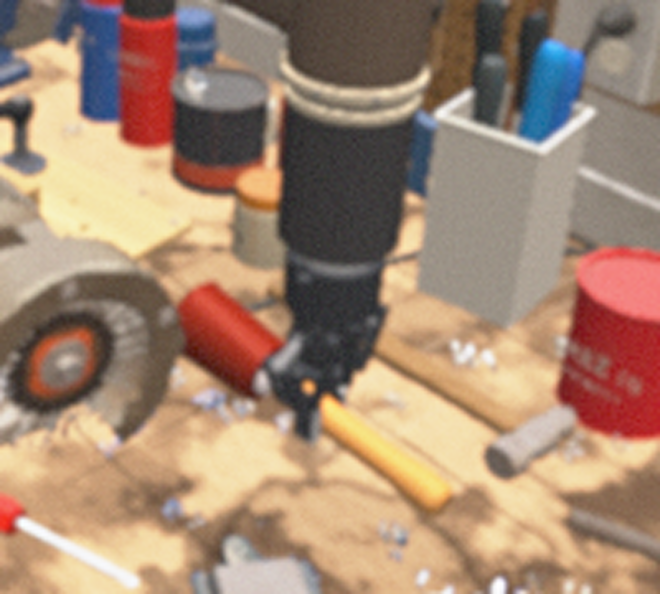

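Nearly level. I'll lower a bit more, then open gently and withdraw.

Emit:
carry_out(increments=[0.1, 0, 0, 0.004, 0, 0.1, 0, 0, 0.007, 0, 0.1, 0, 0, 0.007, 0, 0.4, 0, 0, 0.007, 0, 0.6, 0, 0, 0.007, 0, 1, 0, 0, 0.007, 0, 1, 0, 0, 0.007, 0, 1, 0, 0, 0.007, 0], squeeze=20)

```text
time: 21.3
tcp_pos: [569.0, -264.4, 25.3]
tcp_rot: [-2.35, 2.085, -0.0]
contact_force: [0.0, 0.6, -0.2]
width: 1.001
```

Emit:
carry_out(increments=[1, 0, 0, 0, 0, 1, 0, 0, -0.02, 0, 1, 0, 0, -0.06, 0, 1, 0, 0, -0.12, 0, 1, 0, 0, -0.18, 0, 1, 0.05, 0, -0.2, 0, 1, 0.1, 0, -0.2, 0, 1, 0.15, 0, -0.2, 0])

```text
time: 22.3
tcp_pos: [587.2, -414.5, 226.1]
tcp_rot: [-2.351, 2.083, -0.002]
contact_force: [0.4, 0.2, -1.2]
width: 0.999
```

```bash
python3 -c "
from h import *
to(569,-264,25,7)
for n in('scene','top'):cv2.imwrite('pics/'+n+'15.png',robot.read_camera(n)[:,:,::-1])
sink('pics/scene15.png')
g=cv2.cvtColor(cv2.imread('pics/scene15.png'),cv2.COLOR_BGR2GRAY)
a=cv2.imread('pics/top15.png');cv2.imwrite('pics/t15.png',cv2.resize(a[140:290,180:500],None,fx=2.5,fy=2.5,interpolation=cv2.INTER_CUBIC))"
```

```text
t 22.3 tcp [ 587.168 -414.53   226.078] yang -173.1 shift [-0.152  0.     0.201] turn -0.1 w 0.999 F [ 0.387  0.158 -1.239] q [-0.345  0.443  0.086 -0.    -1.213  0.465]
match 0.841 dx 0.25 dy 7.75 sink mm 30.13120316737616
```

View pics/scene15.png

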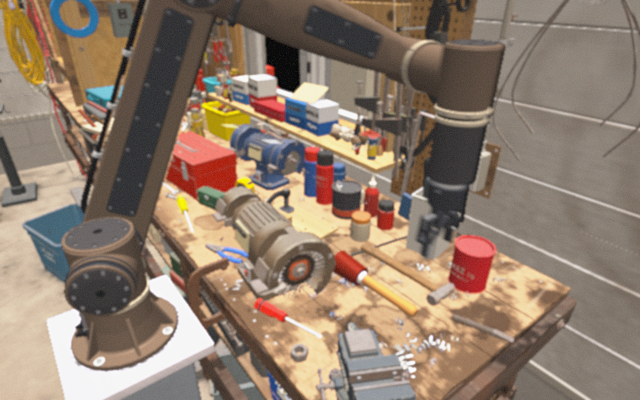

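View pics/t15.png

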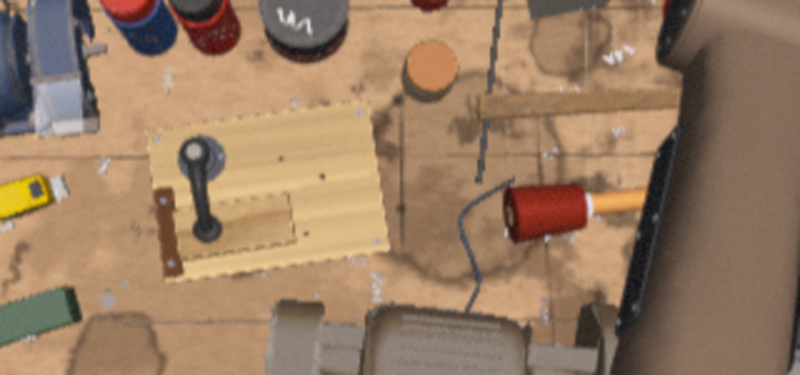

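Emit:
carry_out(increments=[1, 0, 0, 0, 0, 1, 0, 0, 0, 0, 1, 0, 0, 0, 0, 1, 0, 0, 0, 0, 1, 0, 0, 0, 0, 1, 0, 0, 0, 0])

```text
time: 23.15
tcp_pos: [586.9, -413.2, 225.4]
tcp_rot: [-2.351, 2.084, -0.0]
contact_force: [0.0, 0.5, 0.1]
width: 0.998
```

```bash
python3 -c "
from h import *
cv2.imwrite('pics/top16.png',robot.read_camera('top')[:,:,::-1])
a=cv2.imread('pics/top16.png')[200:245,370:430].astype(int);b=cv2.imread('pics/top15.png')[200:245,370:430].astype(int)
print('mallet change',abs(a-b).mean())
print(robot.finish_job())"
```

```text
mallet change 2.117654320987654
the job is handed in; nothing more can be done
None
```

I handed the job in at about 23 s of the 61 s allowed. It gave no verdict, so whether it passed rests on my own checks.

**What I did**
- **Block:** I pinched it by its back half, squared it and slid it to the stop until the wrist force read about 19 N.
- **Holdfast:** I gave it five blows with the mallet; the first four sank it in total and the fifth did not move it further.
- **Mallet:** I laid it back where it had been and withdrew the arm.

**Last checks**
- **Block position:** the last top picture shows it square against the stop with the pad over it.
- **Bystanders:** the jar and tape measure look unmoved. I judged this by eye and did not measure it.
- **Mallet:** it lies flat on the bench. Two pictures about 0.9 s apart differed by only 2 grey levels on average, so it looks still.
- **How far the holdfast sank:** two measurements from the pictures disagree slightly, 30 mm by template match and about 32 mm by the edge of the crown. It started 0 to 10 mm down, and I estimate about 3 mm, so it should now be at roughly 32 to 35 mm, inside the firm-grip range.

**What I could not confirm**
- **Grip force:** I did not measure how hard the arm presses on the block; I inferred it from the depth.
- **Blow speed:** I did not measure how fast the holdfast sank. I commanded the mallet at about 290 mm/s for the blows that drove it.
- **Mallet slip:** the mallet tilted in the gripper during the later blows, by roughly 20° at the end. It came level again when I set it down.

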